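# Seat the lid of the sample case evenly

### The job

Close the wider sample case, the one with four push plungers: press its plungers in star order (one, then the one diagonally opposite, then the other two), first each about halfway down all round, then again in star order fully home, so that the lid goes down evenly without cocking and seats flat. Leave the smaller case's single plunger up.

Things in the scene. Friction and masses are not known exactly. Their poses are not given: they have to be found in the camera images.
- lid: Aluminium lid, 160 x 160 x 8 mm, of the wide grey case (fixed, same outline, rim 60 mm above the table). Origin: centre of the plate's underside; x, y along its edges, z up. It floats up to 16 mm off the rim on a springy black seal, held down by four plungers at its corners, 55 mm from its centre along x and along y. Pressing one dips that corner; seated, its underside is at 60 mm.
- top_a (a point): Centre of the flat top of the plunger at the lid's -x +y corner, opposite top_c. Round black head, 28 mm across, 12 mm thick, 110 mm from its neighbours. Top 94 to 96 mm above the table at the start, 80 mm when fully home. Slides straight down, stiffly (about 8 N plus up to 5 N from the seal), and stays where it is left. Press from above with shut fingers.
- top_b (a point): Centre of the flat top of the plunger at the lid's -x -y corner, opposite top_d; otherwise the same as top_a.
- top_c (a point): Centre of the flat top of the plunger at the lid's +x -y corner, opposite top_a; otherwise the same as top_a.
- top_d (a point): Centre of the flat top of the plunger at the lid's +x +y corner, opposite top_b; otherwise the same as top_a.
- small_top (a point): Centre of the top of the single central plunger (same black head, 28 mm, top at 96 mm) on the smaller case, 100 x 100 mm, same materials, fixed: a bystander, to be left up. Which case stands left and which right varies.

How it is judged:
By the outcome, as a careful person would: the job done as asked, in the order asked, and still so for the second after the job is handed in, with the robot touching nothing.
It also fails if it takes over 64 s, if anything falls off the work surface, if the arm or the gripper's body presses on something with over 40 N, if the wrist force passes 120 N, or if a joint passes its speed limit or range.

### The arm

A 7-joint arm with a two-finger parallel gripper is mounted at the origin on the work surface. World frame = base frame: x ahead of the robot, y to its left, z up, the work surface at z = 0. Lengths are in mm, angles in rad, forces in N, time in s.
With the tool pointing down it reaches from about 400 to 875 mm from the base axis. Payload 4.4 kg.
Tool frame: the origin (TCP) lies between the finger pads; the fingertips stand ctrl.tcp_to_tips ahead of it and the grasp point (between the pads) lies 8 mm behind it (ctrl.tcp_to_tips is the distance from the TCP to the fingertips, in mm); z points along the fingers, y is the direction in which the jaws open and shut (so a half turn about z gives the same grasp; the last joint's range is limited). The gripper opens to 85 mm and grips with 20 to 120 N. Pads are 22 mm wide; open, the fingers measure 114 mm over their backs; the gripper's body (76 mm by 85 mm) begins 54 mm behind the grasp point. The pads swing forward as they close: fully open they stand 13 mm farther back than shut.
Start: joints at [-1.215, 0.628, 0.038, 1.517, -0.027, 0.996, -0.02], TCP at [266.091, 593.055, 221.513] pointing down, gripper open.
Joint ranges: [-3.06, 3.06], [-0.37, 2.12], [-1.25, 1.32], [0.18, 2.47], [-1.1, 4.24], [0.23, 1.98], [-2.94, 2.94]. Speed limits (rad/s): [2.57, 2.57, 3.14, 3.14, 3.14, 3.14, 3.14].

### API

Orientations are given as [roll, pitch, yaw] about the fixed x, y, z axes, in that order (R = Rz(yaw) Ry(pitch) Rx(roll)).
In Python, from cell import ctrl gives the robot as it stands.
- The arm moves only by the tool send_rows, never from a script. Its argument "rows" is a list of rows, each an object of numbers: "x", "y", "z": the shift along the world's x, y, z in cm; "roll": the turn about the world's z in degrees; "claw": the closure, from 0 (fully open) to 1 (shut). A call has 1 to 5 rows; each row is the pose to reach, as a shift and turn from the pose commanded when the call began; what a row does not reach only later rows make up. A row lasts 1/12 s, in which the tool goes at most 41.7 mm and 7.16 degrees, less where a joint would pass 70% of its speed; a pose out of reach is approached as far as the arm can. A call with a gripper value outside its range is refused whole. The fingers move at their own pace and stop on an object; the grip force is fixed at half the most. Time passes only in rows, so rows that repeat a pose let the fingers close. It gives the time, the measured TCP pose, the force and the opening at its end, in the units of the state.
- ctrl.read_state(): the state, without advancing time (a new reading comes with each control period).
- ctrl.get_image(name): name is "side" or "top"; returns (picture, depth): 400x640x3 uint8, blue, green, red; 400x640 float32, mm along the optical axis (not along the pixel's ray), 0 where there is no reading.
- ctrl.get_calibration(name): a dict with "intrinsics" (3x3 intrinsics, pixels), "T" (4x4, takes a point from camera to world coordinates). Camera axes: x right, y down, z forward; pixel columns grow to the right and rows downward; lengths in mm; the calibration is good to about 2 mm. A picture is of the moment at which its call begins. get_calibration takes no time and is no camera call.
- ctrl.finish_job(): hands the job in, once; it reports no verdict.
Trained networks look in the newest picture that a camera, given by its name, has taken for a name from the list of things; names that differ only in an ending like _2 or _b are one class to them, and where a whole thing is asked for, a point or a joint stands for the part that bears it (a point fixed in the world has none). Each returns a list of dicts, best first, with "confidence" (0 to 1); they miss things now and then, are a little off and sometimes report something else, mostly with a low value. They report only what shows in the picture. A call takes as long as a camera call.
- ctrl.recognise(camera, query): "uv" ([column, row] in pixels, amid what is visible of it).
- ctrl.regions_of(camera, query): "region" (400x640 bool, what is visible of it) and "uv" ([column, row] in pixels, amid what is visible of it).
- ctrl.place_of(camera, query): "uv" ([column, row] in pixels: a listed point, or the origin of a listed thing).
The state is a dict: "clock": time; "qpos": joint angles; "qd": joint speeds; "tau": joint torques, N m; "eef_pos": TCP position; "tool_rot": TCP orientation; "force": force on the tool from outside, world axes, zero at the start; "torque": the same for the moment, N m; "width": finger opening in mm.
Only numpy, scipy, OpenCV 4.12 (cv2) and the standard library are available. Lean on these libraries where they do the work, as an engineer would, in place of code of your own. Each camera call takes 0.05 s, during which the arm holds its last target. There are 200 camera calls.

## Working session

There is one attempt and no reset: what is moved stays moved. The work goes in short steps, Python scripts to look and compute and a tool call to move; the robot and the scene stay as the last step left them, time stands still between calls to the robot, and variables do not carry over. Pictures are saved under pics/ and viewed, on a budget of 10 in all, crops included, one or two more only if the job needs it, and the job is handed in when it is done.

Besides the shell and the picture viewer there is one more tool, called after ">>>" as name([rows], argument=value, ...), one row to a line, values as JSON. send_rows: Moves the arm, as the interface text tells. Its arguments: {"type":"object","properties":{"rows":{"type":"array"}},"required":["rows"]}

```bash
mkdir -p pics; cat > h.py <<'E'
import numpy as np, cv2
from cell import ctrl
def world(cam,uv,d):
    c=ctrl.get_calibration(cam);K=np.array(c["intrinsics"]);T=np.array(c["T"])
    p=np.linalg.solve(K,[uv[0],uv[1],1])*d
    return (T@np.r_[p,1])[:3]
def plane(cam,uv,z):
    c=ctrl.get_calibration(cam);K=np.array(c["intrinsics"]);T=np.array(c["T"])
    r=T[:3,:3]@np.linalg.solve(K,[uv[0],uv[1],1]);o=T[:3,3]
    return o+r*(z-o[2])/r[2]
E
python3 - <<'E'
from h import *
s=ctrl.read_state();print(s, ctrl.tcp_to_tips)
for cam in("top","side"):
    im,d=ctrl.get_image(cam);cv2.imwrite(f"pics/{cam}0.png",im);np.save(cam+"d.npy",d)
    print(cam,np.array(ctrl.get_calibration(cam)["T"])[:3,3])
    for q in("top_a","small_top","lid"):
        for r in ctrl.place_of(cam,q):
            u=r["uv"];dd=d[int(u[1]),int(u[0])]
            print(cam,q,np.round(u),round(r["confidence"],2),dd,np.round(world(cam,u,dd)),np.round(plane(cam,u,95)))
E
```

```text
{'clock': 0.0, 'qpos': array([-1.2148342 ,  0.62935508,  0.03845673,  1.51841964, -0.02703813,
        0.99629038, -0.02001464]), 'qd': array([ 0.00104714,  0.00100669, -0.00152025,  0.00061336, -0.00082158,
       -0.00067246,  0.00071395]), 'tau': array([-4.77065405e-04, -5.63411021e+01,  1.22614469e+00, -1.93448210e+01,
        1.09723915e-02,  1.06607610e-02, -2.54661597e-05]), 'eef_pos': array([265.78743002, 592.43946911, 220.56706273]), 'tool_rot': array([-3.13963838e+00,  4.12123493e-06,  2.71978201e+00]), 'force': array([-0.21334262, -1.9604341 ,  0.36883097]), 'torque': array([-0.01376751,  0.02769771, -0.00336393]), 'width': 84.87758827430737} 11.0
top [386.01781972  -7.05032379 928.81485018]
top top_a [330. 184.] 0.67 857.32874 [583. -57.  95.] [583. -57.  95.]
top top_a [404. 168.] 0.58 865.9963 [ 616. -213.   97.] [ 617. -213.   95.]
top top_a [352. 143.] 0.54 875.4324 [ 672. -105.   95.] [ 672. -105.   95.]
top top_a [377. 216.] 0.46 845.2479 [ 516. -151.   97.] [ 516. -152.   95.]
top lid [365. 178.] 0.63 872.946 [ 599. -132.   84.] [ 597. -130.   95.]
side [ 253.62675018 -417.22248405  679.50895759]
side top_a [399. 210.] 0.72 770.968 [ 675. -104.   96.] [ 676. -103.   95.]
side top_a [257. 156.] 0.64 854.32733 [542. 156.  98.] [543. 159.  95.]
side top_a [419. 266.] 0.62 693.0744 [ 620. -208.   96.] [ 620. -208.   95.]
side top_a [348. 272.] 0.52 682.7801 [ 521. -151.   96.] [ 522. -151.   95.]
side top_a [338. 213.] 0.47 763.64124 [582. -48.  96.] [583. -48.  95.]
side small_top [254. 156.] 0.7 856.4618 [539. 160.  96.] [539. 161.  95.]
side lid [370. 244.] 0.74 733.5733 [ 591. -125.   85.] [ 585. -130.   95.]
side lid [337. 213.] 0.51 764.75323 [582. -47.  95.] [582. -47.  95.]
```

View pics/top0.png

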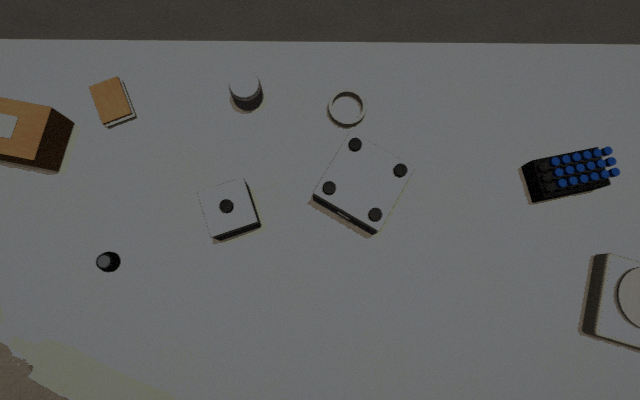

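View pics/side0.png

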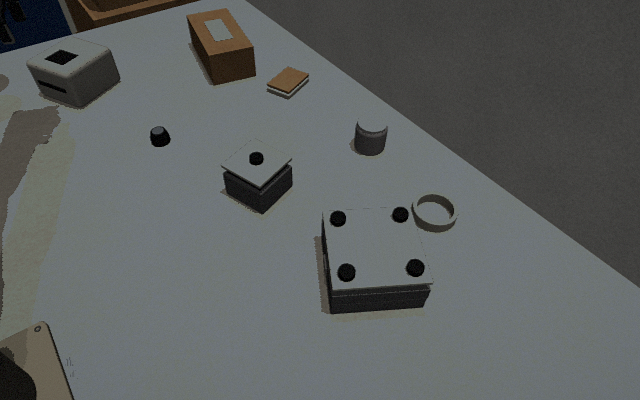

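The top picture shows the wide case with heads at about (355,144), (400,170), (375,214) and (329,188). The small case's single head is at (227,206). The side view agrees. Next I fit the 110 mm square.

```bash
python3 - <<'E'
from h import *
from scipy.optimize import least_squares
S={"top":[(352,143),(404,168),(377,216),(330,184)],"side":[(399,210),(419,266),(348,272),(338,213)]}
allp=[]
for cam,L in S.items():
    im=cv2.imread(f"pics/{cam}0.png");g=im.max(2);d=np.load(cam+"d.npy");P=[]
    for u in L:
        # points near the top plane
        vs,us=np.mgrid[u[1]-14:u[1]+15,u[0]-14:u[0]+15]
        w=np.array([world(cam,(a,b),d[b,a]) for a,b in zip(us.ravel(),vs.ravel())])
        m=(w[:,2]>90)&(g[vs,us].ravel()<70)&(d[vs,us].ravel()>0)
        q=w[m]; q=q[np.linalg.norm(q[:,:2]-np.median(q[:,:2],0),axis=1)<18]
        c=(q.max(0)+q.min(0))/2; P.append(np.r_[q.mean(0)[:2],np.median(q[:,2])]); print(cam,m.sum(),np.round(P[-1],1),np.round(c,1),np.ptp(q,axis=0).round())
    P=np.array(P);allp.append(P)
P=(allp[0]+allp[1])/2
sq=55*np.sqrt(2)*np.c_[np.cos(-np.arange(4)*np.pi/2),np.sin(-np.arange(4)*np.pi/2)]
def f(p):
    c,s=np.cos(p[2]),np.sin(p[2]);return sq@np.array([[c,s],[-s,c]])+p[:2]
r=least_squares(lambda p:(f(p)-P[:,:2]).ravel(),[P[:,0].mean(),P[:,1].mean(),0.3])
print(r.x,r.cost);print(f(r.x).round(1),(f(r.x)-P[:,:2]).round(1))
e=ctrl.read_state();print(e["clock"],e["eef_pos"])
E
```

```text
top 134 [ 669.6 -111.3   96.7] [ 669.8 -111.4   96. ] [27. 25.  9.]
top 137 [ 613.1 -205.    96.2] [ 613.3 -205.7   95.2] [26. 27.  9.]
top 139 [ 519.6 -148.7   95.9] [ 519.7 -148.6   95.5] [26. 25.  8.]Traceback (most recent call last):
  File "<stdin>", line 10, in <module>
  File "h.py", line 4, in world
    c=ctrl.get_calibration(cam);K=np.array(c["intrinsics"]);T=np.array(c["T"])
ValueError: time passes only in moves, steps and waits
```

```bash
cat > h.py <<'E'
import numpy as np, cv2
from cell import ctrl
_C={}
def cal(cam):
    if cam not in _C:
        c=ctrl.get_calibration(cam);_C[cam]=np.array(c["intrinsics"]),np.array(c["T"])
    return _C[cam]
def world(cam,uv,d):
    K,T=cal(cam)
    return (T@np.r_[np.linalg.solve(K,[uv[0],uv[1],1])*d,1])[:3]
def heads(cam,L,im,d,zmin,v=True):
    g=im.max(2);P=[]
    for u in L:
        vs,us=np.mgrid[u[1]-14:u[1]+15,u[0]-14:u[0]+15]
        w=np.array([world(cam,(a,b),d[b,a]) for a,b in zip(us.ravel(),vs.ravel())])
        m=(w[:,2]>zmin)&(g[vs,us].ravel()<70)&(d[vs,us].ravel()>0)
        q=w[m]; q=q[np.linalg.norm(q[:,:2]-np.median(q[:,:2],0),axis=1)<18]
        P.append(np.r_[q.mean(0)[:2],np.median(q[:,2])])
        if v: print(cam,m.sum(),np.round(P[-1],1),np.ptp(q,axis=0).round())
    return np.array(P)
S={"top":[(352,143),(404,168),(377,216),(330,184)],"side":[(399,210),(419,266),(348,272),(338,213)]}
E
python3 - <<'E'
from h import *
from scipy.optimize import least_squares
P=sum(heads(c,S[c],cv2.imread(f"pics/{c}0.png"),np.load(c+"d.npy"),90) for c in S)/2
k=-np.arange(4)*np.pi/2;sq=55*np.sqrt(2)*np.c_[np.cos(k),np.sin(k)]
def f(p):
    c,s=np.cos(p[2]),np.sin(p[2]);return sq@np.array([[c,s],[-s,c]])+p[:2]
r=least_squares(lambda p:(f(p)-P[:,:2]).ravel(),[P[:,0].mean(),P[:,1].mean(),0.3])
print(r.x,r.cost);print(f(r.x).round(1),(f(r.x)-P[:,:2]).round(1))
e=ctrl.read_state();print(e["clock"],e["eef_pos"])
E
```

```text
top 134 [ 669.6 -111.3   96.7] [27. 25.  9.]
top 137 [ 613.1 -205.    96.2] [26. 27.  9.]
top 139 [ 519.6 -148.7   95.9] [26. 25.  8.]
top 136 [576.  -54.8  95.6] [28. 25.  9.]
side 183 [ 670.2 -111.8   96.9] [28. 26.  9.]
side 234 [ 613.7 -205.3   96.4] [28. 27. 10.]
side 233 [ 520.1 -149.    96.2] [28. 27. 10.]
side 181 [576.6 -54.9  95.6] [28. 27.  8.]
[ 5.94857270e+02 -1.30095663e+02  2.42779734e-01] 0.39065178524900174
[[ 670.4 -111.4]
 [ 613.6 -205.6]
 [ 519.4 -148.8]
 [ 576.2  -54.6]] [[ 0.4  0.2]
 [ 0.2 -0.5]
 [-0.5  0. ]
 [-0.1  0.3]]
0.4 [266.06232867 592.98603929 221.38522723]
```

>>> send_rows([
  {"x": 31, "y": -64.8, "z": 0, "claw": 1},
  {"x": 31, "y": -64.8, "z": 0, "claw": 1},
  {"x": 31, "y": -64.8, "z": 0, "claw": 1},
  {"x": 31, "y": -64.8, "z": 0, "claw": 1},
  {"x": 31, "y": -64.8, "z": 0, "claw": 1},
])

```text
$.rows[0]: bad value
```

>>> send_rows([
  {"x": 1.8, "y": -3.7, "z": 0, "roll": 0, "claw": 1},
  {"x": 3.6, "y": -7.4, "z": 0, "roll": 0, "claw": 1},
  {"x": 5.4, "y": -11.1, "z": 0, "roll": 0, "claw": 1},
  {"x": 7.2, "y": -14.8, "z": 0, "roll": 0, "claw": 1},
  {"x": 9.0, "y": -18.5, "z": 0, "roll": 0, "claw": 1},
])

```text
clock: 0.82
eef_pos: [356.6, 406.3, 221.7]
tool_rot: [3.141, 0.0, 2.72]
force: [1.0, -0.1, 0.7]
width: 25.7
```

Remaining: x +22.0, y −46.1.

>>> send_rows([
  {"x": 1.8, "y": -3.7, "z": 0, "roll": 0, "claw": 1},
  {"x": 3.6, "y": -7.4, "z": 0, "roll": 0, "claw": 1},
  {"x": 5.4, "y": -11.1, "z": 0, "roll": 0, "claw": 1},
  {"x": 7.2, "y": -14.8, "z": 0, "roll": 0, "claw": 1},
  {"x": 9.0, "y": -18.5, "z": 0, "roll": 0, "claw": 1},
])

```text
clock: 1.23
eef_pos: [446.7, 221.3, 221.8]
tool_rot: [3.141, 0.0, 2.72]
force: [1.0, 0.1, -0.2]
width: 0.2
```

>>> send_rows([
  {"x": 1.8, "y": -3.7, "z": 0, "roll": 0, "claw": 1},
  {"x": 3.6, "y": -7.4, "z": 0, "roll": 0, "claw": 1},
  {"x": 5.4, "y": -11.1, "z": 0, "roll": 0, "claw": 1},
  {"x": 7.2, "y": -14.8, "z": 0, "roll": 0, "claw": 1},
  {"x": 9.0, "y": -18.5, "z": 0, "roll": 0, "claw": 1},
])

```text
clock: 1.65
eef_pos: [536.8, 36.1, 221.8]
tool_rot: [3.141, 0.0, 2.72]
force: [0.8, 0.8, 0.8]
width: -0.0
```

>>> send_rows([
  {"x": 2.0, "y": -4.5, "z": -2, "roll": 0, "claw": 1},
  {"x": 4.0, "y": -9.1, "z": -4, "roll": 0, "claw": 1},
  {"x": 4.0, "y": -9.1, "z": -6, "roll": 0, "claw": 1},
  {"x": 4.0, "y": -9.1, "z": -8, "roll": 0, "claw": 1},
  {"x": 4.0, "y": -9.1, "z": -9, "roll": 0, "claw": 1},
])

```text
clock: 2.07
eef_pos: [574.7, -55.1, 128.9]
tool_rot: [-3.14, -0.003, 2.716]
force: [-0.2, 0.6, -0.2]
width: 0.4
```

>>> send_rows([
  {"x": 0, "y": 0, "z": -1.6, "roll": 0, "claw": 1},
  {"x": 0, "y": 0, "z": -2.4, "roll": 0, "claw": 1},
  {"x": 0, "y": 0, "z": -2.8, "roll": 0, "claw": 1},
  {"x": 0, "y": 0, "z": -3.2, "roll": 0, "claw": 1},
  {"x": 0, "y": 0, "z": -3.2, "roll": 0, "claw": 1},
])

```text
clock: 2.48
eef_pos: [576.1, -52.3, 99.6]
tool_rot: [3.141, -0.0, 2.721]
force: [-0.3, -0.4, -0.1]
width: 0.3
```

```bash
python3 - <<'E'
from h import *
im,d=ctrl.get_image("side");cv2.imwrite("pics/s1.png",cv2.resize(im[180:300,280:460],None,fx=4,fy=4))
e=ctrl.read_state();print(e["clock"],e["eef_pos"],e["force"])
E
```

```text
2.5333 [576.41733679 -52.45579884 100.03985094] [-0.87354016  0.45177317 -0.70359608]
```

View pics/s1.png

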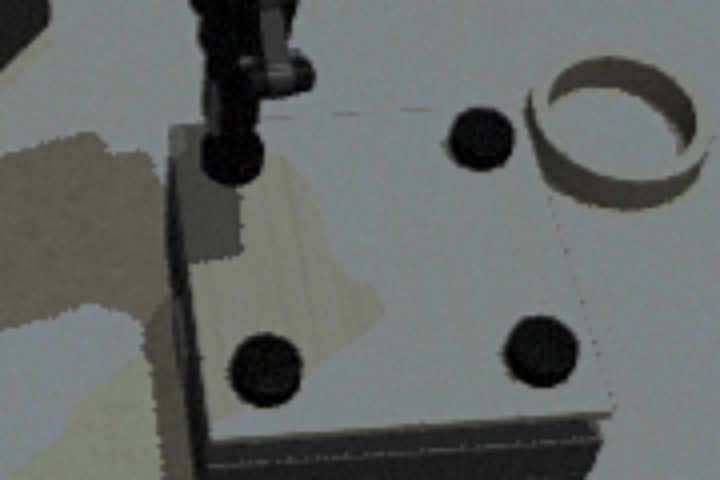

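>>> send_rows([
  {"x": 0, "y": 0, "z": 3.0, "roll": 0, "claw": 1},
  {"x": 0.9, "y": -3.8, "z": 3.0, "roll": 0, "claw": 1},
  {"x": 1.8, "y": -7.6, "z": 3.0, "roll": 0, "claw": 1},
  {"x": 2.8, "y": -11.4, "z": 3.0, "roll": 0, "claw": 1},
  {"x": 3.8, "y": -15.2, "z": 3.0, "roll": 0, "claw": 1},
])

```text
clock: 2.95
eef_pos: [615.0, -206.5, 131.1]
tool_rot: [3.141, 0.002, 2.721]
force: [0.2, 1.1, 0.1]
width: 0.0
```

```bash
python3 - <<'E'
from h import *
im,d=ctrl.get_image("side");heads("side",[S["side"][i] for i in (0,2,3)],im,d,84)
e=ctrl.read_state();print(e["clock"],e["eef_pos"],e["force"])
E
```

```text
side 251 [ 668.7 -112.7   96.5] [26. 27. 16.]
side 281 [ 519.4 -149.7   96. ] [27. 28. 15.]
side 206 [575.7 -56.1  95.4] [27. 28. 15.]
3.0 [ 615.90125373 -218.95452811  131.39201311] [ 2.85644748 -9.29189317  1.90196016]
```

```bash
python3 - <<'E'
from h import *
im,d=ctrl.get_image("side");cv2.imwrite("pics/s2.png",cv2.resize(im[140:340,260:520],None,fx=3,fy=3))
e=ctrl.read_state();print(e,ctrl.tcp_to_tips)
E
```

```text
{'clock': 3.05, 'qpos': array([ 0.25709027,  0.72804143,  0.0567051 ,  1.6050314 , -0.04331933,
        0.80397852,  1.46829378]), 'qd': array([-0.06485407, -0.01885865, -0.07012906,  0.07812765, -0.04140933,
        0.0086596 , -0.03983693]), 'tau': array([ -1.26394641, -57.12183237,   0.40109885, -17.89110661,
        -0.09543755,  -0.100134  ,   0.36013101]), 'eef_pos': array([ 614.64909634, -215.46998877,  131.00599293]), 'tool_rot': array([-3.13588635,  0.00661741,  2.70980282]), 'force': array([-0.43725252, -0.59196154, -0.07360327]), 'torque': array([-0.068109  ,  0.08619948,  0.0136311 ]), 'width': 0.037578360282391095} 11.0
```

View pics/s2.png

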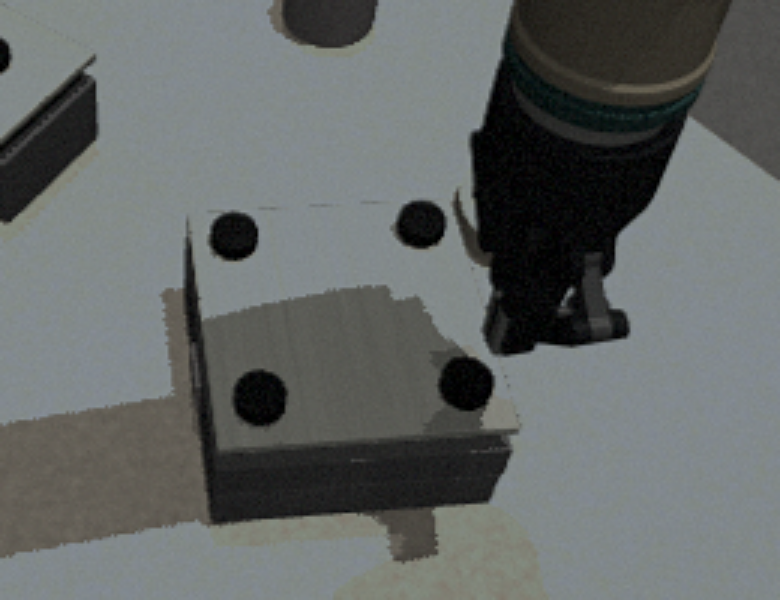

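```bash
python3 - <<'E'
from h import *
e=ctrl.read_state();p=e["eef_pos"]-[0,0,11]
im,d=ctrl.get_image("side")
for cam in("side","top"):
    K,T=cal(cam);
    q=np.linalg.inv(T)@np.r_[p,1];u=K@q[:3]/q[2];print(cam,u[:2],q[2])
    if cam=="top": im,d=ctrl.get_image("top")
    cx,cy=u[:2].astype(int)
    vs,us=np.mgrid[cy-45:cy+46,cx-45:cx+46]
    w=np.array([world(cam,(a,b),d[b,a]) for a,b in zip(us.ravel(),vs.ravel())])
    w=w[(w[:,2]>105)&(w[:,2]<150)]
    for z in range(104,150,5):
        q=w[(w[:,2]>=z)&(w[:,2]<z+5)]
        if len(q): print(z,len(q),q.min(0).round(),q.max(0).round())
e=ctrl.read_state();print(e["clock"],e["eef_pos"])
E
```

```text
side [423.02644695 262.29089188] 669.2470524409689
139 3 [ 605. -218.  142.] [ 608. -217.  144.]
144 14 [ 602. -227.  145.] [ 616. -204.  149.]
149 6 [ 602. -226.  149.] [ 614. -211.  150.]
top [407.85609967 165.96179754] 843.3581917935896
144 7 [ 601. -219.  145.] [ 607. -201.  148.]
149 3 [ 602. -210.  150.] [ 610. -200.  150.]
3.15 [ 614.14148488 -206.70496376  130.22208734]
```

```bash
python3 - <<'E'
from h import *
im,d=ctrl.get_image("side")
e=ctrl.read_state();print(e["clock"],e["eef_pos"],e["width"])
K,T=cal("side")
big=cv2.resize(im[200:300,370:490],None,fx=6,fy=6,interpolation=cv2.INTER_NEAREST)
big=cv2.convertScaleAbs(big,alpha=2.5,beta=10)
for z,c in((0,(0,255,0)),(-11,(0,0,255)),(11,(255,0,0))):
    q=np.linalg.inv(T)@np.r_[e["eef_pos"]+[0,0,z],1];u=(K@q[:3]/q[2])[:2];print(z,u,q[2])
    cv2.circle(big,tuple(int(v) for v in (u-[370,200])*6),4,c,-1)
cv2.imwrite("pics/s3.png",big)
u=np.arange(404,452,4);print(u)
for v in range(225,275,3): print(v,d[v,404:452:4].round().astype(int))
E
```

```text
3.2 [ 614.21781078 -204.40663997  130.03169663] 0.01899741526584791
0 [418.89022249 253.73008024] 667.5647440273535
-11 [417.52431294 257.8529453 ] 675.70618020194
11 [420.28985988 249.50541093] 659.4233078527669
[404 408 412 416 420 424 428 432 436 440 444 448]
225 [763 762 764 634 616 591 585 579 566 554 547 553]
228 [759 760 756 629 622 592 589 582 569 560 553 553]
231 [753 752 756 756 625 595 596 599 600 603 561 554]
234 [747 749 748 752 620 609 605 614 613 609 561 552]
237 [746 744 744 643 622 611 607 606 605 565 563 553]
240 [740 741 742 643 630 614 602 591 584 565 563 552]
243 [737 737 736 644 633 626 597 583 573 560 552 553]
246 [734 734 735 649 640 629 599 585 573 555 550 551]
249 [731 729 730 650 644 633 635 588 575 563 551 553]
252 [723 726 725 651 645 639 643 824 826 826 828 828]
255 [720 721 721 721 722 720 823 822 823 823 824 823]
258 [716 719 717 716 717 718 819 818 817 816 820 817]
261 [713 699 697 698 696 715 812 812 812 815 813 814]
264 [708 693 695 695 695 710 809 809 807 807 809 809]
267 [706 691 690 689 691 706 706 804 804 804 804 805]
270 [700 691 688 687 687 701 702 799 800 800 801 802]
273 [697 695 687 686 687 699 696 794 796 795 795 795]
```

View pics/s3.png

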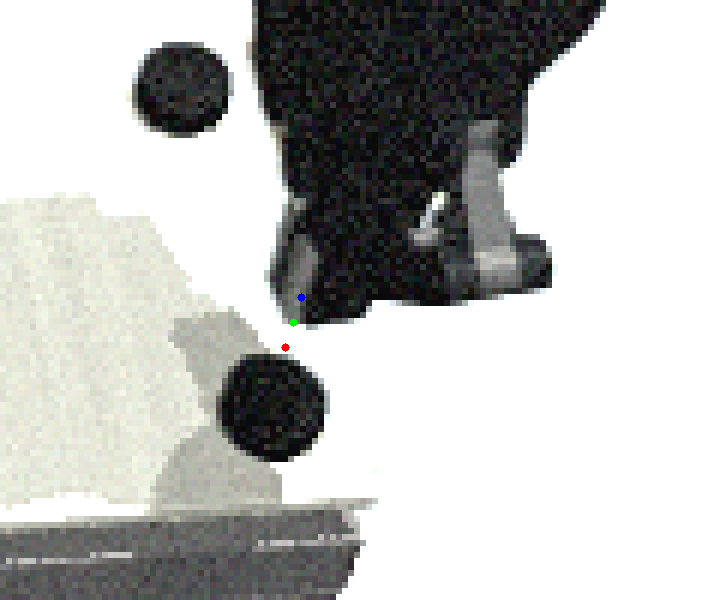

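```bash
python3 - <<'E'
from h import *
for cam in("side","top"):
    im,d=ctrl.get_image(cam)
    e=ctrl.read_state();print(e["clock"],e["eef_pos"])
    vs,us=np.mgrid[120:300,340:480]
    w=np.array([world(cam,(a,b),d[b,a]) for a,b in zip(us.ravel(),vs.ravel())])
    w=w[(w[:,2]>105)&(w[:,2]<200)&(d[vs,us].ravel()>0)]
    for z in range(105,200,6):
        q=w[(w[:,2]>=z)&(w[:,2]<z+6)]
        if len(q): print(z,len(q),q.min(0).round(),q.max(0).round())
E
```

```text
3.25 [ 614.2770629  -203.21271562  129.95782636]
141 11 [ 602. -207.  143.] [ 608. -194.  147.]
147 31 [ 603. -216.  147.] [ 616. -188.  153.]
153 44 [ 602. -218.  153.] [ 615. -188.  159.]
159 38 [ 602. -218.  159.] [ 615. -188.  165.]
165 32 [ 602. -214.  165.] [ 614. -188.  171.]
171 29 [ 602. -213.  171.] [ 609. -192.  177.]
177 18 [ 599. -212.  178.] [ 611. -191.  183.]
183 47 [ 592. -224.  183.] [ 621. -174.  189.]
189 112 [ 590. -231.  189.] [ 620. -168.  195.]
195 91 [ 588. -233.  195.] [ 620. -164.  200.]
3.3 [ 614.35354075 -202.75629897  129.90745091]
141 2 [ 601. -205.  143.] [ 606. -196.  146.]
147 15 [ 602. -212.  148.] [ 612. -190.  153.]
153 17 [ 601. -212.  153.] [ 619. -189.  159.]
159 15 [ 601. -213.  159.] [ 614. -189.  164.]
165 10 [ 601. -205.  165.] [ 612. -190.  171.]
171 12 [ 601. -205.  171.] [ 612. -195.  177.]
177 12 [ 601. -204.  177.] [ 615. -185.  183.]
183 25 [ 593. -221.  184.] [ 615. -184.  189.]
189 39 [ 590. -229.  189.] [ 633. -170.  195.]
195 65 [ 589. -231.  195.] [ 629. -163.  200.]
```

The depth points put the shut fingertips at z ≈ 142 with the TCP at 130. That is about 12 mm above the TCP, not 11 mm below it, so the first press never touched the head. I'll descend and use the force reading to find contact.

>>> send_rows([
  {"x": 0, "y": -0.2, "z": -1.5, "roll": 0, "claw": 1},
  {"x": 0, "y": -0.2, "z": -3, "roll": 0, "claw": 1},
  {"x": 0, "y": -0.2, "z": -3.8, "roll": 0, "claw": 1},
  {"x": 0, "y": -0.2, "z": -4.0, "roll": 0, "claw": 1},
  {"x": 0, "y": -0.2, "z": -4.0, "roll": 0, "claw": 1},
])

```text
clock: 3.72
eef_pos: [613.9, -205.7, 89.1]
tool_rot: [3.141, -0.001, 2.721]
force: [0.8, -0.6, -0.1]
width: 0.1
```

>>> send_rows([
  {"x": 0, "y": 0, "z": -0.2, "roll": 0, "claw": 1},
  {"x": 0, "y": 0, "z": -0.4, "roll": 0, "claw": 1},
  {"x": 0, "y": 0, "z": -0.4, "roll": 0, "claw": 1},
])

```text
clock: 3.97
eef_pos: [614.3, -206.9, 85.8]
tool_rot: [3.141, 0.001, 2.72]
force: [0.1, -0.8, -0.4]
width: 0.0
```

>>> send_rows([
  {"x": 0, "y": 0, "z": -0.2, "roll": 0, "claw": 1},
  {"x": 0, "y": 0, "z": -0.4, "roll": 0, "claw": 1},
  {"x": 0, "y": 0, "z": -0.4, "roll": 0, "claw": 1},
])

```text
clock: 4.22
eef_pos: [614.4, -207.0, 82.9]
tool_rot: [3.141, 0.001, 2.72]
force: [-1.9, 0.2, 6.8]
width: -0.1
```

>>> send_rows([
  {"x": 0, "y": 0, "z": -0.2, "roll": 0, "claw": 1},
  {"x": 0, "y": 0, "z": -0.4, "roll": 0, "claw": 1},
  {"x": 0, "y": 0, "z": -0.6, "roll": 0, "claw": 1},
  {"x": 0, "y": 0, "z": -0.6, "roll": 0, "claw": 1},
])

```text
clock: 4.55
eef_pos: [614.4, -207.0, 77.2]
tool_rot: [3.141, 0.001, 2.72]
force: [-2.4, 1.5, 9.1]
width: 0.0
```

>>> send_rows([
  {"x": 0, "y": 0, "z": -0.1, "roll": 0, "claw": 1},
  {"x": 0, "y": 0, "z": -0.1, "roll": 0, "claw": 1},
  {"x": 0, "y": 0, "z": -0.1, "roll": 0, "claw": 1},
])

```text
clock: 4.8
eef_pos: [614.4, -207.0, 76.4]
tool_rot: [3.141, 0.001, 2.72]
force: [-3.2, 0.4, 10.0]
width: 0.3
```

>>> send_rows([
  {"x": 0, "y": 0, "z": 1.5, "roll": 0, "claw": 1},
  {"x": 0, "y": 0, "z": 3, "roll": 0, "claw": 1},
  {"x": -0.5, "y": 2, "z": 3, "roll": 0, "claw": 1},
  {"x": -1.3, "y": 5, "z": 3, "roll": 0, "claw": 1},
  {"x": -2.1, "y": 8, "z": 3, "roll": 0, "claw": 1},
])

```text
clock: 5.22
eef_pos: [593.3, -127.5, 105.2]
tool_rot: [3.142, 0.002, 2.717]
force: [-0.7, 1.9, 0.2]
width: -0.2
```

>>> send_rows([
  {"x": -0.7, "y": 3, "z": 0, "roll": 0, "claw": 1},
  {"x": -1.3, "y": 5.4, "z": 0, "roll": 0, "claw": 1},
  {"x": -1.6, "y": 6.8, "z": 0, "roll": 0, "claw": 1},
  {"x": -1.7, "y": 7.1, "z": -0.5, "roll": 0, "claw": 1},
  {"x": -1.7, "y": 7.1, "z": -1, "roll": 0, "claw": 1},
])

```text
clock: 5.63
eef_pos: [576.5, -54.9, 94.7]
tool_rot: [3.141, 0.001, 2.722]
force: [0.1, -0.6, -0.2]
width: 0.2
```

```bash
python3 - <<'E'
from h import *
im,d=ctrl.get_image("side");heads("side",[S["side"][i] for i in (0,1,2)],im,d,80)
e=ctrl.read_state();print(e["clock"],e["eef_pos"],e["force"])
E
```

```text
side 208 [ 669.2 -112.1   96.6] [27. 27. 19.]
side 234 [ 613.5 -205.5   87.1] [28. 26. 10.]
side 266 [ 519.2 -149.8   95.9] [28. 27. 20.]
5.6833 [575.84065445 -56.60048877  93.46459508] [ 0.00878445 -1.36100782 -1.32799864]
```

>>> send_rows([
  {"x": 0, "y": 0, "z": -0.8, "roll": 0, "claw": 1},
  {"x": 0, "y": 0, "z": -1.1, "roll": 0, "claw": 1},
  {"x": 0, "y": 0, "z": -1.4, "roll": 0, "claw": 1},
  {"x": 0, "y": 0, "z": -1.7, "roll": 0, "claw": 1},
  {"x": 0, "y": 0, "z": -1.9, "roll": 0, "claw": 1},
])

```text
clock: 6.1
eef_pos: [576.6, -58.1, 76.1]
tool_rot: [-3.141, 0.001, 2.717]
force: [-1.6, -0.3, 12.4]
width: -0.0
```

>>> send_rows([
  {"x": 0, "y": 0, "z": 0, "roll": 0, "claw": 1},
  {"x": 0, "y": 0, "z": 0, "roll": 0, "claw": 1},
])

```text
clock: 6.27
eef_pos: [576.6, -58.1, 75.9]
tool_rot: [-3.141, 0.001, 2.717]
force: [-1.7, -0.9, 6.9]
width: -0.1
```

>>> send_rows([
  {"x": 0, "y": 0, "z": 1.5, "roll": 0, "claw": 1},
  {"x": 0, "y": 0, "z": 3, "roll": 0, "claw": 1},
  {"x": 1.8, "y": -1.1, "z": 3, "roll": 0, "claw": 1},
  {"x": 4.4, "y": -2.6, "z": 3, "roll": 0, "claw": 1},
  {"x": 6.8, "y": -4.0, "z": 3, "roll": 0, "claw": 1},
])

```text
clock: 6.68
eef_pos: [645.0, -98.0, 105.5]
tool_rot: [-3.141, 0.0, 2.718]
force: [1.0, -0.0, -0.3]
width: -0.4
```

>>> send_rows([
  {"x": 1.6, "y": -0.9, "z": 0, "roll": 0, "claw": 1},
  {"x": 2.4, "y": -1.4, "z": 0, "roll": 0, "claw": 1},
  {"x": 2.6, "y": -1.6, "z": 0, "roll": 0, "claw": 1},
  {"x": 2.6, "y": -1.6, "z": -0.5, "roll": 0, "claw": 1},
  {"x": 2.6, "y": -1.6, "z": -1, "roll": 0, "claw": 1},
])

```text
clock: 7.1
eef_pos: [669.2, -112.4, 94.7]
tool_rot: [-3.141, -0.001, 2.719]
force: [0.2, -0.3, -0.3]
width: -0.1
```

>>> send_rows([
  {"x": 0.1, "y": 0, "z": -0.8, "roll": 0, "claw": 1},
  {"x": 0.1, "y": 0, "z": -1.1, "roll": 0, "claw": 1},
  {"x": 0.1, "y": 0, "z": -1.4, "roll": 0, "claw": 1},
  {"x": 0.1, "y": 0, "z": -1.7, "roll": 0, "claw": 1},
  {"x": 0.1, "y": 0, "z": -1.8, "roll": 0, "claw": 1},
])

```text
clock: 7.52
eef_pos: [670.3, -111.6, 77.8]
tool_rot: [-3.141, -0.001, 2.72]
force: [-2.3, 0.1, 7.0]
width: -0.1
```

>>> send_rows([
  {"x": 0, "y": 0, "z": 0, "roll": 0, "claw": 1},
  {"x": 0, "y": 0, "z": 0, "roll": 0, "claw": 1},
])

```text
clock: 7.68
eef_pos: [670.3, -111.6, 77.8]
tool_rot: [-3.141, -0.001, 2.72]
force: [-1.3, -0.2, 4.0]
width: -0.0
```

>>> send_rows([
  {"x": 0, "y": 0, "z": -0.2, "roll": 0, "claw": 1},
  {"x": 0, "y": 0, "z": -0.2, "roll": 0, "claw": 1},
  {"x": 0, "y": 0, "z": -0.2, "roll": 0, "claw": 1},
])

```text
clock: 7.93
eef_pos: [670.4, -111.6, 75.9]
tool_rot: [-3.141, -0.001, 2.72]
force: [-2.2, -0.5, 7.5]
width: 0.4
```

>>> send_rows([
  {"x": 0, "y": 0, "z": 1.5, "roll": 0, "claw": 1},
  {"x": 0, "y": 0, "z": 3, "roll": 0, "claw": 1},
  {"x": -2, "y": -0.5, "z": 3, "roll": 0, "claw": 1},
  {"x": -5, "y": -1.2, "z": 3, "roll": 0, "claw": 1},
  {"x": -8, "y": -2.0, "z": 3, "roll": 0, "claw": 1},
])

```text
clock: 8.35
eef_pos: [590.3, -130.8, 105.2]
tool_rot: [3.141, 0.0, 2.722]
force: [-0.6, -0.7, -1.0]
width: 0.1
```

>>> send_rows([
  {"x": -3, "y": -0.7, "z": 0, "roll": 0, "claw": 1},
  {"x": -5.4, "y": -1.3, "z": 0, "roll": 0, "claw": 1},
  {"x": -6.8, "y": -1.6, "z": 0, "roll": 0, "claw": 1},
  {"x": -7.1, "y": -1.7, "z": -0.5, "roll": 0, "claw": 1},
  {"x": -7.1, "y": -1.7, "z": -1, "roll": 0, "claw": 1},
])

```text
clock: 8.77
eef_pos: [519.6, -149.1, 95.3]
tool_rot: [3.142, 0.0, 2.719]
force: [-0.1, -0.0, -0.5]
width: 0.2
```

>>> send_rows([
  {"x": 0, "y": 0, "z": -0.8, "roll": 0, "claw": 1},
  {"x": 0, "y": 0, "z": -1.1, "roll": 0, "claw": 1},
  {"x": 0, "y": 0, "z": -1.4, "roll": 0, "claw": 1},
  {"x": 0, "y": 0, "z": -1.7, "roll": 0, "claw": 1},
  {"x": 0, "y": 0, "z": -1.9, "roll": 0, "claw": 1},
])

```text
clock: 9.18
eef_pos: [521.6, -148.3, 76.3]
tool_rot: [3.141, 0.001, 2.721]
force: [-1.9, 0.8, 10.2]
width: -0.1
```

>>> send_rows([
  {"x": 0, "y": 0, "z": 0, "roll": 0, "claw": 1},
  {"x": 0, "y": 0, "z": 0, "roll": 0, "claw": 1},
])

```text
clock: 9.35
eef_pos: [521.6, -148.3, 76.1]
tool_rot: [3.141, 0.001, 2.721]
force: [1.5, 0.2, 1.4]
width: 0.3
```

>>> send_rows([
  {"x": 0, "y": 0, "z": 1.5, "roll": 0, "claw": 1},
  {"x": 0, "y": 0, "z": 3, "roll": 0, "claw": 1},
  {"x": 1.8, "y": -1.1, "z": 3, "roll": 0, "claw": 1},
  {"x": 4.4, "y": -2.6, "z": 3, "roll": 0, "claw": 1},
  {"x": 6.8, "y": -4.1, "z": 3, "roll": 0, "claw": 1},
])

```text
clock: 9.77
eef_pos: [589.8, -189.5, 106.4]
tool_rot: [3.141, 0.0, 2.722]
force: [1.1, 0.2, 1.1]
width: -0.0
```

>>> send_rows([
  {"x": 1.6, "y": -1.0, "z": 0, "roll": 0, "claw": 1},
  {"x": 2.4, "y": -1.5, "z": 0, "roll": 0, "claw": 1},
  {"x": 2.6, "y": -1.6, "z": -0.5, "roll": 0, "claw": 1},
  {"x": 2.6, "y": -1.6, "z": -0.8, "roll": 0, "claw": 1},
  {"x": 2.6, "y": -1.6, "z": -1, "roll": 0, "claw": 1},
])

```text
clock: 10.18
eef_pos: [612.9, -204.8, 95.0]
tool_rot: [3.142, -0.003, 2.72]
force: [-0.4, 0.9, 0.3]
width: -0.4
```

```bash
python3 - <<'E'
from h import *
im,d=ctrl.get_image("side");heads("side",[S["side"][i] for i in (0,2,3)],im,d,80)
e=ctrl.read_state();print(e["clock"],e["eef_pos"],e["force"])
E
```

```text
side 409 [ 619.7 -162.3  175.2] [14. 27. 38.]
side 242 [ 520.  -149.    86.8] [28. 27. 10.]
side 180 [576.3 -55.2  86.8] [27. 27.  9.]
10.2333 [ 612.61987623 -204.67696702   94.92789562] [ 0.56554961 -0.44849519 -0.22216201]
```

Halfway round is even, with heads at about 87 mm. N was hidden in this view, but its press ended at the same TCP height. Now the second round, pressing fully home.

>>> send_rows([
  {"x": 0.1, "y": -0.1, "z": -1.0, "roll": 0, "claw": 1},
  {"x": 0.1, "y": -0.1, "z": -1.6, "roll": 0, "claw": 1},
  {"x": 0.1, "y": -0.1, "z": -2.0, "roll": 0, "claw": 1},
  {"x": 0.1, "y": -0.1, "z": -2.4, "roll": 0, "claw": 1},
  {"x": 0.1, "y": -0.1, "z": -2.6, "roll": 0, "claw": 1},
])

```text
clock: 10.65
eef_pos: [614.3, -206.5, 71.3]
tool_rot: [3.142, -0.002, 2.72]
force: [-4.5, 2.3, 16.6]
width: 0.1
```

>>> send_rows([
  {"x": 0, "y": 0, "z": -0.1, "roll": 0, "claw": 1},
  {"x": 0, "y": 0, "z": -0.2, "roll": 0, "claw": 1},
  {"x": 0, "y": 0, "z": -0.2, "roll": 0, "claw": 1},
])

```text
clock: 10.9
eef_pos: [614.3, -206.5, 71.0]
tool_rot: [3.141, -0.001, 2.72]
force: [-5.6, 2.7, 19.1]
width: -0.0
```

>>> send_rows([
  {"x": 0, "y": 0, "z": -0.2, "roll": 0, "claw": 1},
  {"x": 0, "y": 0, "z": -0.4, "roll": 0, "claw": 1},
  {"x": 0, "y": 0, "z": -0.4, "roll": 0, "claw": 1},
])

```text
clock: 11.15
eef_pos: [614.3, -206.4, 70.1]
tool_rot: [3.141, -0.001, 2.72]
force: [-12.4, 4.9, 39.2]
width: -0.3
```

>>> send_rows([
  {"x": 0, "y": 0, "z": 1.7, "roll": 0, "claw": 1},
  {"x": 0, "y": 0, "z": 3.4, "roll": 0, "claw": 1},
  {"x": -0.5, "y": 2, "z": 3.6, "roll": 0, "claw": 1},
  {"x": -1.3, "y": 5, "z": 3.6, "roll": 0, "claw": 1},
  {"x": -2.1, "y": 8, "z": 3.6, "roll": 0, "claw": 1},
])

```text
clock: 11.57
eef_pos: [593.8, -127.2, 100.8]
tool_rot: [-3.142, 0.001, 2.717]
force: [-0.6, 0.9, 0.5]
width: -0.1
```

>>> send_rows([
  {"x": -0.7, "y": 3, "z": 0, "roll": 0, "claw": 1},
  {"x": -1.3, "y": 5.4, "z": 0, "roll": 0, "claw": 1},
  {"x": -1.6, "y": 6.8, "z": 0, "roll": 0, "claw": 1},
  {"x": -1.7, "y": 7.1, "z": -0.3, "roll": 0, "claw": 1},
  {"x": -1.7, "y": 7.1, "z": -0.5, "roll": 0, "claw": 1},
])

```text
clock: 11.98
eef_pos: [576.8, -54.8, 95.2]
tool_rot: [3.141, -0.0, 2.722]
force: [0.0, 0.2, 0.7]
width: 0.2
```

```bash
python3 - <<'E'
from h import *
im,d=ctrl.get_image("side");heads("side",[S["side"][i] for i in (0,1,2)],im,d,74)
e=ctrl.read_state();print(e["clock"],e["eef_pos"],e["force"])
E
```

```text
side 196 [ 669.5 -111.9   86.6] [28. 27. 15.]
side 243 [ 613.3 -205.7   82.4] [27. 27. 11.]
side 258 [ 519.4 -149.7   86.7] [28. 27. 15.]
12.0333 [576.80768562 -56.53284051  94.81222883] [ 0.37019913 -1.48908307  0.40979766]
```

>>> send_rows([
  {"x": 0, "y": 0, "z": -1.0, "roll": 0, "claw": 1},
  {"x": 0, "y": 0, "z": -1.6, "roll": 0, "claw": 1},
  {"x": 0, "y": 0, "z": -2.0, "roll": 0, "claw": 1},
  {"x": 0, "y": 0, "z": -2.4, "roll": 0, "claw": 1},
  {"x": 0, "y": 0, "z": -2.7, "roll": 0, "claw": 1},
])

```text
clock: 12.45
eef_pos: [576.7, -57.8, 70.0]
tool_rot: [-3.14, -0.001, 2.718]
force: [-11.5, 0.5, 49.0]
width: 0.1
```

>>> send_rows([
  {"x": 0, "y": 0, "z": -0.1, "roll": 0, "claw": 1},
  {"x": 0, "y": 0, "z": -0.2, "roll": 0, "claw": 1},
  {"x": 0, "y": 0, "z": -0.2, "roll": 0, "claw": 1},
])

```text
clock: 12.7
eef_pos: [576.7, -57.7, 70.1]
tool_rot: [-3.141, 0.0, 2.718]
force: [-8.9, -0.6, 34.5]
width: 0.0
```

>>> send_rows([
  {"x": 0, "y": 0, "z": 1.7, "roll": 0, "claw": 1},
  {"x": 0, "y": 0, "z": 3.4, "roll": 0, "claw": 1},
  {"x": 1.8, "y": -1.1, "z": 3.4, "roll": 0, "claw": 1},
  {"x": 4.4, "y": -2.6, "z": 3.4, "roll": 0, "claw": 1},
  {"x": 6.8, "y": -4.0, "z": 3.4, "roll": 0, "claw": 1},
])

```text
clock: 13.12
eef_pos: [646.0, -97.3, 100.6]
tool_rot: [-3.142, 0.0, 2.719]
force: [0.6, 0.2, 0.8]
width: 0.3
```

>>> send_rows([
  {"x": 1.6, "y": -0.9, "z": 0, "roll": 0, "claw": 1},
  {"x": 2.4, "y": -1.4, "z": 0, "roll": 0, "claw": 1},
  {"x": 2.6, "y": -1.6, "z": 0, "roll": 0, "claw": 1},
  {"x": 2.6, "y": -1.6, "z": -0.2, "roll": 0, "claw": 1},
  {"x": 2.6, "y": -1.6, "z": -0.4, "roll": 0, "claw": 1},
])

```text
clock: 13.53
eef_pos: [670.1, -112.0, 95.7]
tool_rot: [-3.141, -0.002, 2.719]
force: [-0.5, -0.5, -0.2]
width: -0.3
```

```bash
python3 - <<'E'
from h import *
im,d=ctrl.get_image("side");heads("side",[S["side"][i] for i in (1,2,3)],im,d,74)
im,d=ctrl.get_image("top");heads("top",[S["top"][i] for i in (1,2,3)],im,d,74)
e=ctrl.read_state();print(e["clock"],e["eef_pos"],e["force"])
E
```

```text
side 241 [ 613.6 -205.6   82.2] [28. 27. 12.]
side 256 [ 519.5 -149.5   86.7] [28. 27. 14.]
side 164 [577.4 -54.1  81.7] [27. 27.  9.]
  return _methods._mean(a, axis=axis, dtype=dtype,
  ret = um.true_divide(
h.py:18: RuntimeWarning: Mean of empty slice.
  P.append(np.r_[q.mean(0)[:2],np.median(q[:,2])])
  ret = ret.dtype.type(ret / rcount)
Traceback (most recent call last):
  File "h.py", line 19, in heads
    if v: print(cam,m.sum(),np.round(P[-1],1),np.ptp(q,axis=0).round())
                                              ~~~~~~^^^^^^^^^^
ValueError: zero-size array to reduction operation maximum which has no identity
```

>>> send_rows([
  {"x": 0, "y": 0, "z": -1.0, "roll": 0, "claw": 1},
  {"x": 0, "y": 0, "z": -1.6, "roll": 0, "claw": 1},
  {"x": 0, "y": 0, "z": -2.0, "roll": 0, "claw": 1},
  {"x": 0, "y": 0, "z": -2.4, "roll": 0, "claw": 1},
  {"x": 0, "y": 0, "z": -2.7, "roll": 0, "claw": 1},
])

```text
clock: 14.05
eef_pos: [670.2, -111.4, 70.3]
tool_rot: [-3.141, -0.002, 2.72]
force: [-9.8, 2.2, 34.3]
width: 0.2
```

>>> send_rows([
  {"x": 0, "y": 0, "z": -0.1, "roll": 0, "claw": 1},
  {"x": 0, "y": 0, "z": -0.2, "roll": 0, "claw": 1},
  {"x": 0, "y": 0, "z": -0.2, "roll": 0, "claw": 1},
])

```text
clock: 14.3
eef_pos: [670.2, -111.4, 70.4]
tool_rot: [3.141, -0.002, 2.72]
force: [-8.3, 2.2, 21.7]
width: 0.1
```

>>> send_rows([
  {"x": 0, "y": 0, "z": -0.2, "roll": 0, "claw": 1},
  {"x": 0, "y": 0, "z": -0.3, "roll": 0, "claw": 1},
  {"x": 0, "y": 0, "z": -0.3, "roll": 0, "claw": 1},
])

```text
clock: 14.55
eef_pos: [670.2, -111.4, 70.2]
tool_rot: [3.141, -0.001, 2.72]
force: [-13.7, 3.1, 38.3]
width: 0.0
```

>>> send_rows([
  {"x": 0, "y": 0, "z": 1.9, "roll": 0, "claw": 1},
  {"x": 0, "y": 0, "z": 3.6, "roll": 0, "claw": 1},
  {"x": -2, "y": -0.5, "z": 3.6, "roll": 0, "claw": 1},
  {"x": -5, "y": -1.2, "z": 3.6, "roll": 0, "claw": 1},
  {"x": -8, "y": -2.0, "z": 3.6, "roll": 0, "claw": 1},
])

```text
clock: 14.97
eef_pos: [590.7, -131.3, 100.5]
tool_rot: [3.141, 0.001, 2.721]
force: [-0.5, -0.7, 0.4]
width: -0.1
```

>>> send_rows([
  {"x": -3, "y": -0.7, "z": 0, "roll": 0, "claw": 1},
  {"x": -5.4, "y": -1.3, "z": 0, "roll": 0, "claw": 1},
  {"x": -6.8, "y": -1.6, "z": 0, "roll": 0, "claw": 1},
  {"x": -7.1, "y": -1.7, "z": -0.3, "roll": 0, "claw": 1},
  {"x": -7.1, "y": -1.7, "z": -0.5, "roll": 0, "claw": 1},
])

```text
clock: 15.38
eef_pos: [519.7, -149.3, 95.4]
tool_rot: [-3.141, -0.0, 2.719]
force: [0.4, -0.4, -0.1]
width: -0.1
```

>>> send_rows([
  {"x": 0, "y": 0, "z": -1.0, "roll": 0, "claw": 1},
  {"x": 0, "y": 0, "z": -1.6, "roll": 0, "claw": 1},
  {"x": 0, "y": 0, "z": -2.0, "roll": 0, "claw": 1},
  {"x": 0, "y": 0, "z": -2.4, "roll": 0, "claw": 1},
  {"x": 0, "y": 0, "z": -2.7, "roll": 0, "claw": 1},
])

```text
clock: 15.8
eef_pos: [521.2, -148.2, 70.0]
tool_rot: [3.141, 0.0, 2.721]
force: [-10.6, 4.4, 53.5]
width: -0.1
```

>>> send_rows([
  {"x": 0, "y": 0, "z": -0.1, "roll": 0, "claw": 1},
  {"x": 0, "y": 0, "z": -0.3, "roll": 0, "claw": 1},
  {"x": 0, "y": 0, "z": -0.3, "roll": 0, "claw": 1},
])

```text
clock: 16.05
eef_pos: [521.2, -148.2, 70.0]
tool_rot: [3.14, 0.002, 2.721]
force: [-9.3, 4.8, 47.6]
width: -0.1
```

>>> send_rows([
  {"x": 0, "y": 0, "z": 1.9, "roll": 0, "claw": 1},
  {"x": 0, "y": 0, "z": 4.0, "roll": 0, "claw": 1},
  {"x": -1, "y": 1, "z": 8, "roll": 0, "claw": 1},
  {"x": -2, "y": 3, "z": 11, "roll": 0, "claw": 1},
  {"x": -3, "y": 5, "z": 14, "roll": 0, "claw": 1},
])

```text
clock: 16.47
eef_pos: [490.3, -98.7, 206.4]
tool_rot: [-3.142, 0.0, 2.719]
force: [1.3, 0.6, -0.6]
width: 0.2
```

>>> send_rows([
  {"x": -1, "y": 3.5, "z": 0, "roll": 0, "claw": 1},
  {"x": -2, "y": 7, "z": 0, "roll": 0, "claw": 1},
  {"x": -3, "y": 10.5, "z": 0, "roll": 0, "claw": 1},
  {"x": -4, "y": 13, "z": 0, "roll": 0, "claw": 1},
  {"x": -4, "y": 15, "z": 0, "roll": 0, "claw": 1},
])

```text
clock: 16.88
eef_pos: [448.0, 54.1, 205.0]
tool_rot: [-3.141, -0.002, 2.724]
force: [-0.7, -1.2, -1.1]
width: -0.3
```

```bash
python3 - <<'E'
from h import *
for cam in S:
    im,d=ctrl.get_image(cam);cv2.imwrite(f"pics/{cam}5.png",im)
    try: heads(cam,S[cam],im,d,72)
    except Exception as x: print(x)
e=ctrl.read_state();print(e["clock"],e["eef_pos"],e["force"])
E
```

```text
top 134 [ 669.5 -111.    81.2] [27. 26. 12.]
top 133 [ 612.7 -204.6   82.1] [26. 26. 13.]
top 136 [ 519.3 -148.2   81.2] [27. 25. 12.]
top 131 [575.8 -54.6  81.2] [26. 23. 10.]
side 170 [ 670.4 -111.    81.4] [28. 27. 12.]
side 248 [ 613.3 -205.8   82.1] [27. 27. 13.]
side 253 [ 519.6 -149.3   80.9] [27. 27. 13.]
side 165 [577.2 -54.3  81.7] [28. 27. 12.]
16.9833 [450.18026559  55.61039979 205.17941475] [-0.01411211  0.07073314  0.17267659]
```

View pics/side5.png

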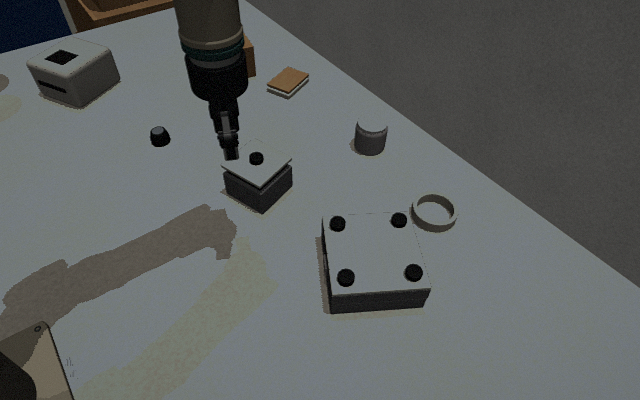

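```bash
python3 - <<'E'
from h import *
H=np.array([[670.4,-111.4],[613.6,-205.6],[519.4,-148.8],[576.2,-54.6]]);C=H.mean(0)
ax=(H[0]-H[1])/110;ay=(H[0]-H[3])/110
for cam in S:
    im,d=ctrl.get_image(cam);g=im.max(2)
    vs,us=np.mgrid[120:320,300:440];vs=vs.ravel();us=us.ravel()
    w=np.array([world(cam,(a,b),d[b,a]) for a,b in zip(us,vs)])
    r=w[:,:2]-C;lx=r@ax;ly=r@ay
    m=(abs(lx)<74)&(abs(ly)<74)&(w[:,2]>55)&(w[:,2]<95)
    for h in H: m&=np.linalg.norm(w[:,:2]-h,axis=1)>22
    A=np.c_[lx,ly,np.ones(len(lx))][m];p=np.linalg.lstsq(A,w[m,2],rcond=None)[0]
    hz=[p[2]+((h-C)@ax)*p[0]+((h-C)@ay)*p[1] for h in H]
    t=(abs(lx)<200)&(abs(ly)<200)&(w[:,2]<15)&(w[:,2]>-15)
    print(cam,"centre",p[2].round(2),"tilt deg",np.degrees(p[:2]).round(2),"corners NRSW",np.round(hz,2),"table",np.median(w[t,2]).round(2))
    # head medians restricted to inner 9 mm
    print([np.median(w[(np.linalg.norm(w[:,:2]-h,axis=1)<9)&(w[:,2]>72),2]).round(2) for h in H])
    if cam=="side":
        sm=[r for r in ctrl.place_of(cam,"small_top")][:1];u=sm[0]["uv"];print("small",world(cam,u,d[int(u[1]),int(u[0])]).round(1))
E
```

```text
top centre 69.28 tilt deg [0.12 0.11] corners NRSW [69.51 69.27 69.05 69.29] table 1.17
[np.float64(81.88), np.float64(82.18), np.float64(81.19), np.float64(81.48)]
side centre 69.59 tilt deg [0.09 0.04] corners NRSW [69.72 69.54 69.46 69.63] table 1.66
[np.float64(81.61), np.float64(82.7), np.float64(81.66), np.float64(81.67)]
small [541.3 162.1  97.9]
```

The lid is seated flat. Corrected for the cameras' 1.2–1.7 mm offset at the table, its top is at about 68 mm, and three heads are at about 80 mm. The first-pressed head (R) still reads about 1 mm high, so I'll press it the rest of the way.

>>> send_rows([
  {"x": 1.9, "y": -3.0, "z": 0, "roll": 0, "claw": 1},
  {"x": 3.8, "y": -6.1, "z": 0, "roll": 0, "claw": 1},
  {"x": 5.7, "y": -9.1, "z": 0, "roll": 0, "claw": 1},
  {"x": 7.6, "y": -12.1, "z": 0, "roll": 0, "claw": 1},
  {"x": 9.5, "y": -15.1, "z": 0, "roll": 0, "claw": 1},
])

```text
clock: 17.55
eef_pos: [545.6, -103.5, 205.2]
tool_rot: [-3.141, -0.0, 2.717]
force: [0.7, 0.4, -0.4]
width: -0.2
```

>>> send_rows([
  {"x": 1.9, "y": -3.0, "z": 0, "roll": 0, "claw": 1},
  {"x": 3.8, "y": -6.1, "z": 0, "roll": 0, "claw": 1},
  {"x": 5.7, "y": -9.1, "z": -1, "roll": 0, "claw": 1},
  {"x": 6.7, "y": -10.7, "z": -4, "roll": 0, "claw": 1},
  {"x": 6.9, "y": -11.0, "z": -8, "roll": 0, "claw": 1},
])

```text
clock: 17.97
eef_pos: [617.6, -218.9, 127.1]
tool_rot: [-3.139, 0.011, 2.712]
force: [0.8, -0.2, 0.6]
width: -0.3
```

>>> send_rows([
  {"x": 0, "y": 0, "z": -1, "roll": 0, "claw": 1},
  {"x": 0, "y": 0, "z": -2, "roll": 0, "claw": 1},
  {"x": 0, "y": 0, "z": -2.5, "roll": 0, "claw": 1},
  {"x": 0, "y": 0, "z": -3, "roll": 0, "claw": 1},
  {"x": 0, "y": 0, "z": -3, "roll": 0, "claw": 1},
])

```text
clock: 18.38
eef_pos: [614.5, -209.4, 96.2]
tool_rot: [3.141, 0.001, 2.721]
force: [-0.8, -0.1, -0.1]
width: 0.1
```

>>> send_rows([
  {"x": -0.1, "y": 0.3, "z": -1.2, "roll": 0, "claw": 1},
  {"x": -0.1, "y": 0.3, "z": -1.8, "roll": 0, "claw": 1},
  {"x": -0.1, "y": 0.3, "z": -2.2, "roll": 0, "claw": 1},
  {"x": -0.1, "y": 0.3, "z": -2.6, "roll": 0, "claw": 1},
  {"x": -0.1, "y": 0.3, "z": -3.0, "roll": 0, "claw": 1},
])

```text
clock: 18.8
eef_pos: [613.7, -206.8, 70.0]
tool_rot: [3.141, 0.001, 2.72]
force: [-15.3, 6.3, 57.0]
width: 0.0
```

>>> send_rows([
  {"x": 0, "y": 0, "z": -0.2, "roll": 0, "claw": 1},
  {"x": 0, "y": 0, "z": -0.3, "roll": 0, "claw": 1},
  {"x": 0, "y": 0, "z": -0.3, "roll": 0, "claw": 1},
])

```text
clock: 19.05
eef_pos: [613.7, -206.8, 70.0]
tool_rot: [3.14, 0.002, 2.72]
force: [-13.4, 6.4, 44.8]
width: 0.2
```

Solid stop at the same depth as the others. Retreat and check.

>>> send_rows([
  {"x": 0, "y": 0, "z": 2, "roll": 0, "claw": 1},
  {"x": 0, "y": 0, "z": 5, "roll": 0, "claw": 1},
  {"x": -1, "y": 1, "z": 8, "roll": 0, "claw": 1},
  {"x": -2, "y": 3, "z": 11, "roll": 0, "claw": 1},
  {"x": -4, "y": 6, "z": 14, "roll": 0, "claw": 1},
])

```text
clock: 19.47
eef_pos: [576.6, -152.4, 201.6]
tool_rot: [-3.141, 0.005, 2.716]
force: [1.3, 0.2, 0.7]
width: 0.2
```

>>> send_rows([
  {"x": -2, "y": 3.5, "z": 0, "roll": 0, "claw": 1},
  {"x": -4, "y": 7, "z": 0, "roll": 0, "claw": 1},
  {"x": -6, "y": 10.5, "z": 0, "roll": 0, "claw": 1},
  {"x": -8, "y": 14, "z": 0, "roll": 0, "claw": 1},
  {"x": -9, "y": 17, "z": 0, "roll": 0, "claw": 1},
])

```text
clock: 19.88
eef_pos: [482.7, 21.8, 199.8]
tool_rot: [3.141, -0.001, 2.721]
force: [0.6, 0.0, -0.3]
width: -0.0
```

>>> send_rows([
  {"x": -1, "y": 2, "z": 0, "roll": 0, "claw": 1},
  {"x": -2, "y": 3, "z": 0, "roll": 0, "claw": 1},
  {"x": -2, "y": 3, "z": 0, "roll": 0, "claw": 1},
  {"x": -2, "y": 3, "z": 0, "roll": 0, "claw": 1},
  {"x": -2, "y": 3, "z": 0, "roll": 0, "claw": 1},
])

```text
clock: 20.3
eef_pos: [466.3, 48.0, 199.5]
tool_rot: [-3.141, 0.002, 2.717]
force: [0.5, -1.3, 0.2]
width: -0.2
```

```bash
python3 - <<'E'
from h import *
H=np.array([[670.4,-111.4],[613.6,-205.6],[519.4,-148.8],[576.2,-54.6]])
for cam in S:
    im,d=ctrl.get_image(cam)
    vs,us=np.mgrid[120:320,300:440];vs=vs.ravel();us=us.ravel()
    w=np.array([world(cam,(a,b),d[b,a]) for a,b in zip(us,vs)])
    print(cam,[np.median(w[(np.linalg.norm(w[:,:2]-h,axis=1)<9)&(w[:,2]>72),2]).round(2) for h in H])
e=ctrl.read_state();print(e["clock"],e["eef_pos"],e["force"])
E
```

```text
top [np.float64(81.29), np.float64(81.07), np.float64(81.45), np.float64(81.29)]
side [np.float64(81.65), np.float64(81.27), np.float64(81.4), np.float64(81.9)]
20.4 [466.19452369  47.97830372 199.22571391] [ 0.56466133  0.72918977 -0.53849533]
```

All four heads are now level, at about 80 mm after the offset correction. I'm handing the job in.

```bash
python3 -c "
from cell import ctrl
print(ctrl.finish_job())"
```

```text
the job is handed in; nothing more can be done
None
```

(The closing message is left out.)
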